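Lay out a dental case from the duplicating flask

ROBOT

A 6-joint arm with a two-finger parallel gripper is mounted at the origin on the work surface. World frame = base frame: x ahead of the robot, y to its left, z up, the work surface at z = 0. Lengths are in mm, angles in degrees, forces in N, time in s.
With the tool pointing down it reaches from about 325 to 850 mm from the base axis. Payload 15.5 kg.
Tool frame: the origin (TCP) lies midway between the tips of the shut fingers; the grasp point (between the pads) lies env.hold_point_z behind it (env.hold_point_z is the distance from the TCP to the grasp point, in mm); z points along the fingers, y is the line along which they close (so a half turn about z gives the same grasp; the last joint's range is limited). The gripper opens to 91 mm and grips with 3 to 60 N. Pads are 32 mm wide; open, the fingers measure 118 mm over their backs; the gripper's body (76 mm by 178 mm) begins 60 mm behind the grasp point.
Start: joints at [62.309, 28.281, 77.091, -0, 74.628, -5.472], TCP at [236.341, 578.593, 213.915] pointing down, gripper open.
Joint ranges: [-166.48, 166.48], [-47.26, 123.95], [12.59, 153.08], [-70.14, 250.14], [6.76, 159.57], [-176.63, 176.63]. Speed limits (degrees/s): [108.29, 108.29, 147.25, 172.46, 172.46, 172.46].

INTERFACE

Orientations are given as a 3x3 rotation matrix whose columns are the frame's x, y, z axes.
In Python, from station import telemetry, viewer, hand_in, env gives the robot as it stands.
- The arm moves only by the tool step_arm, never from a script. Its argument "series" is a list that holds one entry, the list of rows, each a list of 7 numbers: the shift along the tool's x, y, z in cm, then the turn, a rotation vector about the tool's x, y, z in rad, then the finger opening in cm, from 0 to 9.12. A call has 1 to 20 rows; each row shifts and turns the commanded pose from where the row before left it, along the tool's axes as they then stand; what a row does not reach is not made up. A row lasts 1/12 s, in which the tool goes at most 41.7 mm and 7.16 degrees, less where a joint would pass 70% of its speed; a pose out of reach is approached as far as the arm can. A call with a gripper value outside its range is refused whole. The fingers move at their own pace and stop on an object; "newtons" is the grip in N (left out, the last holds). Time passes only in rows, so rows that do not move let the fingers close. It gives the time, the measured TCP pose, the force, the opening and the grip force at its end, in the units of the state.
- telemetry.get_obs(): the state, without advancing time (a new reading comes with each control period).
- viewer.snapshot(name): name is "scene" or "top" or "wrist"; returns the picture (420x560x3 uint8, red, green, blue); there is no depth.
- viewer.camera_info(name): a dict with "K" (3x3 intrinsics, pixels), "world_to_cam" (4x4, takes a point from world to camera coordinates). Camera axes: x right, y up, looking along -z (the intrinsics and any distortion apply to the point x, -y, -z); pixel columns grow to the right and rows downward; lengths in mm; the calibration is good to about 2 mm. A picture is of the moment at which its call begins: read the wrist's pose just before it. camera_info takes no time and is no camera call; for the wrist camera it gives the pose at the moment of the call.
- hand_in(): hands the job in; it is judged then, once.
The state is a dict: "t": time; "q": joint angles; "dq": joint speeds; "joint_efforts": joint torques, N m; "tcp_pos": TCP position; "orientation": TCP orientation; "contact_force": force on the tool from outside, world axes, zero at the start; "wrist_torque": the same for the moment, N m; "grip_width": finger opening in mm; "gripper_force": force on a finger pad.
Only numpy, scipy, OpenCV 4.12 (cv2) and the standard library are available. Lean on these libraries where they do the work, as an engineer would, in place of code of your own. Each camera call takes 0.05 s, during which the arm holds its last target. There are 200 camera calls.

TASK

Swing the lid of the aluminium flask up past vertical so that it stays open, and lift out the full-arch plaster cast. Lay out the case: stand the cast, the narrow quadrant model, the round mounting plate and the steel casting ring each upright inside the white outline on the black pad that matches its footprint, centred and, for the two rectangular ones, lined up with the outline (either way round). Leave the lid open and all four pieces released on their pads.

Things in the scene. Friction and masses are not known exactly. Their poses are not given: they have to be found in the camera images.
- lid (a joint): flask lid hinge: 0 closed, 1.57 vertical, stop at 1.95 rad. Fixed aluminium clamshell, 100 mm front to back, 90 wide, 48 high closed: tray 14 mm high (6 mm walls, 5 mm floor) and a lid shell 34 mm deep with a 46 x 46 mm window that shows the cast. Lid 0.25 kg on an easy hinge: it falls shut from below about 1.1 rad, and open to the stop from above that (then 110 mm high)
- lid_handle (a point): middle of the lid's handle, a round steel bar 8 mm thick along y, 64 mm free between its posts, bar axis 30 mm above the lid's top at its front edge (78 mm over the bench when closed). The frame turns with the lid; closed, z is up and x points from the flask's front to its hinge. Hinge axis parallel to y, 90 mm along +x and 64 mm along -z from here; opening lifts the bar over towards the hinge
- arch_cast: plaster cast of a whole dental arch, in the flask on its 5 mm floor: base 60 x 50 mm (60 along x), 14 thick, under a horseshoe ridge open to +x with white teeth, 33.5 mm high in all. Straight flanks, 50 mm over their outer faces (across y), x -9 to 27, solid z 14 to 28 mm: grip these, above the tray walls. Origin: centre of underside, z up. 0.12 kg
- quadrant_die: narrow plaster model of four teeth in a row: base 62 x 24 mm (62 along x), 15 mm thick, with a narrower ridge and four white teeth, 31 mm high in all. Origin at the centre of the underside, z up. 0.06 kg. Stands on the bench
- mount_plate: round white plastic mounting plate: disc 58 mm across, 10 mm thick, with a central upright hub 24 mm across rising from z = 10 to 32 mm. Origin at the centre of the underside, z up. 0.08 kg. Stands on the bench, hub up
- casting_ring: plain steel tube standing upright, 40 mm outside, 33 mm inside diameter, 48 mm high. Origin at the centre of the underside, z up. 0.1 kg. Stands on the bench
- pad_wide: place of the arch cast: white rectangular outline 66 x 56 mm (66 along x) on a black rubber pad 80 x 72 mm (80 along x), 6 mm thick, fixed to the bench. Origin at the centre of its underside; top face at z = 6 mm. The cast's x axis goes along the pad's x axis, either way round
- pad_narrow: place of the quadrant model: white narrow rectangular outline 68 x 30 mm (68 along x) on a black rubber pad 80 x 72 mm (80 along x), 6 mm thick, fixed to the bench. Origin at the centre of its underside; top face at z = 6 mm. The model's x axis goes along the pad's x axis, either way round
- pad_large_round: place of the mounting plate: white circular outline about 64 mm across, on a black rubber pad 80 x 72 mm (80 along x), 6 mm thick, fixed to the bench. Origin at the centre of its underside; top face at z = 6 mm. Any yaw will do
- pad_small_round: place of the casting ring: white circular outline about 46 mm across, on a black rubber pad 80 x 72 mm (80 along x), 6 mm thick, fixed to the bench. Origin at the centre of its underside; top face at z = 6 mm. Any yaw will do
Things that resemble listed ones, but are neither listed nor needed, are in the scene too. Leave any purple or turquoise look-alike of the pad_small_round alone.

How it is judged (in metres and radians):
On the way, in this order (a step that is already met when the one before it is completed fails the run):
1. the flask lid has been swung open past vertical (value of joint lid above 1.6 rad), for 0.2 s.
2. the arch cast has been lifted out of the flask (height (world z) of arch_cast above 0.055 m), for 0.1 s.
At the end, for the whole second after the job is handed in: Lid above 1.6 rad; cast, quadrant model, plate and ring each upright (0.12 rad) on top of their own pad (origin 2-10 mm above the pad's), within 12 mm of its centre, cast and quadrant model within 0.25 rad of the outline's direction (either way round), all released and at rest (value of joint lid above 1.6 rad and horizontal distance between arch_cast and pad_wide below 0.012 m and z of arch_cast in the frame of pad_wide between 0.002 and 0.01 m and angle between each of arch_cast, quadrant_die, mount_plate, casting_ring's own z axis and vertical below 0.12 rad and linear speed of each of arch_cast, quadrant_die, mount_plate, casting_ring below 0.02 m/s and angle between the x axis of arch_cast and the x axis of pad_wide, either way round below 0.25 rad and horizontal distance between quadrant_die and pad_narrow below 0.012 m and z of quadrant_die in the frame of pad_narrow between 0.002 and 0.01 m and angle between the x axis of quadrant_die and the x axis of pad_narrow, either way round below 0.25 rad and horizontal distance between mount_plate and pad_large_round below 0.012 m and z of mount_plate in the frame of pad_large_round between 0.002 and 0.01 m and horizontal distance between casting_ring and pad_small_round below 0.012 m and z of casting_ring in the frame of pad_small_round between 0.002 and 0.01 m); the robot touches nothing.
It also fails if it takes over 136 s, if anything falls off the work surface, if the arm or the gripper's body presses on something with over 40 N, if the wrist force passes 120 N, or if a joint passes its speed limit or range.

## Working session

There is one attempt and no reset: what is moved stays moved. The work goes in short steps, Python scripts to look and compute and a tool call to move; the robot and the scene stay as the last step left them, time stands still between calls to the robot, and variables do not carry over. Pictures are saved under pics/ and viewed, at most 21 in all, crops included, and the job is handed in when it is done.

Besides the shell and the picture viewer there is one more tool, called after "Request:" as a command line: name --argument value ..., lists and objects as JSON in quotes. step_arm: Moves the arm, as the interface text tells. Its arguments: {"type":"object","properties":{"series":{"type":"array","items":{"type":"array","items":{"type":"array","items":{"type":"number"}}}},"newtons":{"type":"number"}},"required":["series"]}

```bash
ls; mkdir -p pics; python3 - <<'E'
from station import telemetry, viewer, env
import cv2, numpy as np
np.set_printoptions(precision=3,suppress=True)
o=telemetry.get_obs(); print(o['t'],o['tcp_pos'],o['orientation'],env.hold_point_z,o['grip_width'])
for n in ("scene","top","wrist"):
    c=viewer.camera_info(n); print(n,np.array(c['K']).tolist(),np.array(c['world_to_cam']).round(3).tolist(),[k for k in c])
    im=viewer.snapshot(n); cv2.imwrite(f'pics/{n}0.png',cv2.resize(im[:,:,::-1],(800,600),interpolation=cv2.INTER_CUBIC)); np.save(f'pics/{n}0.npy',im)
E
```

```text
pics
0.0 [236.18  578.243 213.346] [[-0.926  0.378 -0.001]
 [ 0.378  0.926 -0.001]
 [ 0.    -0.001 -1.   ]] 18.8 91.08330830816222
scene [[481.06432732064746, 0.0, 282.82890400702183], [0.0, 481.06432732064746, 207.9701402460348], [0.0, 0.0, 1.0]] [[-0.872, 0.489, 0.018, 426.884], [-0.357, -0.661, 0.66, 143.866], [0.335, 0.569, 0.751, -1472.179], [0.0, 0.0, 0.0, 1.0]] ['K', 'world_to_cam']
top [[381.9656837404959, 0.0, 275.20817113366695], [0.0, 381.9656837404959, 206.0272853762507], [0.0, 0.0, 1.0]] [[0.016, -1.0, -0.009, 49.286], [0.989, 0.014, 0.149, -536.633], [-0.149, -0.011, 0.989, -878.205], [0.0, 0.0, 0.0, 1.0]] ['K', 'world_to_cam']
wrist [[343.90427606581545, 0.0, 277.74627902287705], [0.0, 343.90427606581545, 209.1000387569922], [0.0, 0.0, 1.0]] [[0.378, 0.926, -0.001, -624.891], [-0.899, 0.367, -0.238, 27.227], [-0.22, 0.091, 0.971, -389.587], [0.0, 0.0, 0.0, 1.0]] ['K', 'world_to_cam']
```

View pics/top0.png

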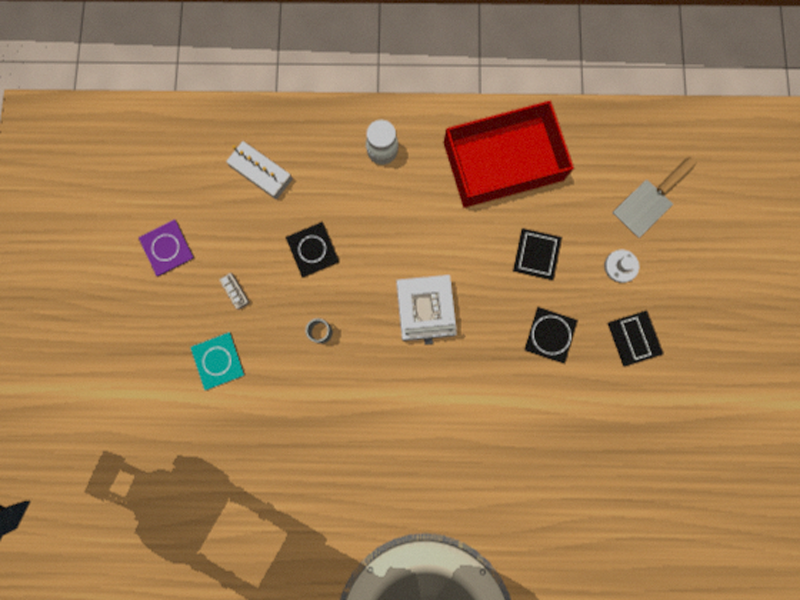

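View pics/scene0.png

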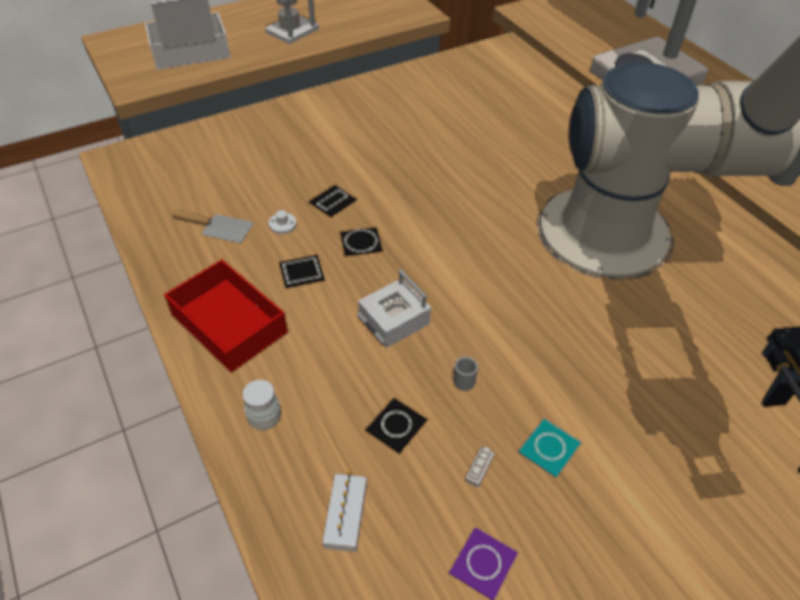

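The top view (800x600 px) shows the flask at (426,308) with its handle at the bottom edge, around (428,335). The quadrant model is at (234,291), the ring at (319,331) and the plate at (623,266). The pads are small round at (312,249), wide at (538,254), large round at (551,335) and narrow at (635,338). The scene view agrees with this. Next I'll triangulate these positions roughly from the two views.

```bash
cat > h.py <<'E'
import numpy as np, cv2
from station import telemetry, viewer, env
np.set_printoptions(precision=2,suppress=True)
def cam(n):
    c=viewer.camera_info(n); return np.array(c['K']),np.array(c['world_to_cam'])
def ray(c,p):
    K,T=c; d=np.linalg.solve(K,[p[0],p[1],1.]); d=np.array([d[0],-d[1],-d[2]])
    R=T[:3,:3]; d=R.T@d; return -R.T@T[:3,3], d/np.linalg.norm(d)
def onz(c,p,z):
    o,d=ray(c,p); return (o+d*(z-o[2])/d[2])
def tri(obs):
    A=np.zeros((3,3));b=np.zeros(3)
    for c,p in obs:
        o,d=ray(c,p);M=np.eye(3)-np.outer(d,d);A+=M;b+=M@o
    x=np.linalg.solve(A,b); r=[np.linalg.norm(np.cross(x-ray(c,p)[0],ray(c,p)[1])) for c,p in obs]
    return x,max(r)
def proj(c,X):
    K,T=c; q=T[:3,:3]@np.array(X)+T[:3,3]; q=K@np.array([q[0],-q[1],-q[2]]); return q[:2]/q[2]
def pose():
    o=telemetry.get_obs(); return o['t'],np.array(o['tcp_pos']),np.array(o['orientation'])
def yaw(): # direction of tool y in world, deg
    R=pose()[2]; return np.degrees(np.arctan2(R[1,1],R[0,1]))
def go(target): # tool shift in cm to reach world target
    t,p,R=pose(); return R.T@(np.array(target)-p)/10
def snap(n,name,s=1,crop=None):
    c=cam(n); im=viewer.snapshot(n)[:,:,::-1]; np.save(f'pics/{name}.npy',im)
    np.savez(f'pics/{name}_cam.npz',K=c[0],T=c[1])
    if crop: im=im[crop[1]:crop[3],crop[0]:crop[2]]
    cv2.imwrite(f'pics/{name}.png',cv2.resize(im,None,fx=s,fy=s,interpolation=cv2.INTER_CUBIC)); return c,im
def lcam(name):
    z=np.load(f'pics/{name}_cam.npz'); return z['K'],z['T']
E
python3 - <<'E'
from h import *
t,s=cam('top'),cam('scene'); w=cam('wrist')
tp,p,R=pose(); o,_=ray(w,(0,0)); print('wristcam in tool',R.T@(o-p), 'axis in tool',R.T@ray(w,(277.7,209.1))[1])
f=1.4286
for n,a,b in [('flask window',(426,308),(393,304)),('quad',(234,291),(480,466)),('ringtop',(319,330),(466,365)),('psmall',(312,249),(396,425)),('pwide',(538,254),(302,271)),('plarge',(551,335),(361,241)),('pnarrow',(635,338),(333,201)),('hubtop',(625,262),(283,214)),('jar',(381,128),(259,393)),('boxcorner',(463,205),(285,318))]:
    x,r=tri([(t,np.array(a)/f),(s,np.array(b)/f)]); print(n,x,r,onz(t,np.array(a)/f,6))
E
```

```text
wristcam in tool [  66.49    0.41 -170.86] axis in tool [-0.24  0.    0.97]
flask window [513.85   1.57  42.25] 0.7811518908831312 [517.8    0.26   6.  ]
quad [541.92 337.61   6.43] 1.1896725053703527 [542.92 337.     6.  ]
ringtop [472.23 180.98  42.77] 1.8024409303842908 [476.69 185.27   6.  ]
psmall [620.92 204.54  -0.49] 0.9900914226515589 [620.19 202.88   6.  ]
pwide [ 616.36 -196.65   -0.82] 2.2263889548114255 [ 616.59 -196.4     6.  ]
plarge [ 473.31 -215.92    0.27] 1.5435501560833742 [ 474.06 -215.36    6.  ]
pnarrow [ 469.9  -360.84   -1.52] 2.285862479680831 [ 471.07 -359.28    6.  ]
hubtop [ 595.86 -334.39   34.63] 2.7640844119923167 [ 604.3  -348.47    6.  ]
jar [809.99  85.26  77.27] 5.489824353184165 [848.86  84.91   6.  ]
boxcorner [697.96 -63.55  36.77] 4.068812874227096 [704.48 -64.65   6.  ]
```

Request:
step_arm --series '[[[0,0,0,0,0,0.1183,9.1],[0,0,0,0,0,0.1183,9.1],[0,0,0,0,0,0.1183,9.1],[0,0,0,0,0,0.1183,9.1],[0,0,0,0,0,0.1183,9.1],[0,0,0,0,0,0.1183,9.1],[0,0,0,0,0,0.1183,9.1],[0,0,0,0,0,0.1183,9.1],[0,0,0,0,0,0.1183,9.1],[0,0,0,0,0,0.1183,9.1]]]'

```text
t: 0.98
tcp_pos: [236.3, 578.4, 213.7]
orientation: [[0.006, 1.0, -0.0], [1.0, -0.006, -0.001], [-0.001, -0.0, -1.0]]
contact_force: [-0.8, 0.9, 0.0]
grip_width: 91.1
gripper_force: 0.0
```

Request:
step_arm --series '[[[-2.39,1.96,-0.11,0,0,0,9.1],[-2.39,1.96,-0.11,0,0,0,9.1],[-2.39,1.96,-0.11,0,0,0,9.1],[-2.39,1.96,-0.11,0,0,0,9.1],[-2.39,1.96,-0.11,0,0,0,9.1],[-2.39,1.96,-0.11,0,0,0,9.1],[-2.39,1.96,-0.11,0,0,0,9.1],[-2.39,1.96,-0.11,0,0,0,9.1],[-2.39,1.96,-0.11,0,0,0,9.1],[-2.39,1.96,-0.11,0,0,0,9.1],[-2.39,1.96,-0.11,0,0,0,9.1],[-2.39,1.96,-0.11,0,0,0,9.1],[-2.39,1.96,-0.11,0,0,0,9.1],[-2.39,1.96,-0.11,0,0,0,9.1],[-2.39,1.96,-0.11,0,0,0,9.1],[0,0,0,0,0,0,9.1],[0,0,0,0,0,0,9.1]]]'

```text
t: 2.4
tcp_pos: [531.0, 218.9, 230.1]
orientation: [[0.002, 1.0, -0.0], [1.0, -0.002, -0.0], [-0.0, -0.0, -1.0]]
contact_force: [0.2, 0.7, -0.1]
grip_width: 91.0
gripper_force: 0.0
```

```bash
python3 - <<'E'
from h import *
print(pose(),yaw()); snap('wrist','A1',1.42)
E
```

```text
(2.4, array([531.03, 218.88, 230.13]), array([[ 0.,  1., -0.],
       [ 1., -0., -0.],
       [-0., -0., -1.]])) -0.14078913517360095
```

Request:
step_arm --series '[[[-4,0,0,0,0,0,9.1],[-4,0,0,0,0,0,9.1],[-4,0,0,0,0,0,9.1],[-4,0,0,0,0,0,9.1],[-4,0,0,0,0,0,9.1],[0,0,0,0,0,0,9.1]]]'

```text
t: 2.95
tcp_pos: [529.9, 15.5, 230.4]
orientation: [[0.003, 1.0, -0.0], [1.0, -0.003, -0.002], [-0.002, -0.0, -1.0]]
contact_force: [0.3, -0.6, 0.7]
grip_width: 91.2
gripper_force: 0.0
```

```bash
python3 - <<'E'
from h import *
print(pose(),yaw()); snap('wrist','A2',1.42)
E
```

```text
(2.95, array([529.88,  15.48, 230.44]), array([[ 0.,  1., -0.],
       [ 1., -0., -0.],
       [-0., -0., -1.]])) -0.15186331831012173
```

Request:
step_arm --series '[[[-4,0,0,0,0,0,9.1],[-4,0,0,0,0,0,9.1],[-4,0,0,0,0,0,9.1],[-4,0,0,0,0,0,9.1],[-4,0,0,0,0,0,9.1],[0,0,0,0,0,0,9.1]]]'

```text
t: 3.5
tcp_pos: [530.8, -184.2, 230.3]
orientation: [[0.002, 1.0, 0.001], [1.0, -0.002, -0.002], [-0.002, 0.001, -1.0]]
contact_force: [-0.5, -0.1, 1.2]
grip_width: 91.2
gripper_force: 0.0
```

```bash
python3 - <<'E'
from h import *
print(pose(),yaw()); snap('wrist','A3',1.42)
E
```

```text
(3.5, array([ 530.79, -184.18,  230.34]), array([[ 0.,  1.,  0.],
       [ 1., -0., -0.],
       [-0.,  0., -1.]])) -0.11474322539117274
```

View pics/A1.png

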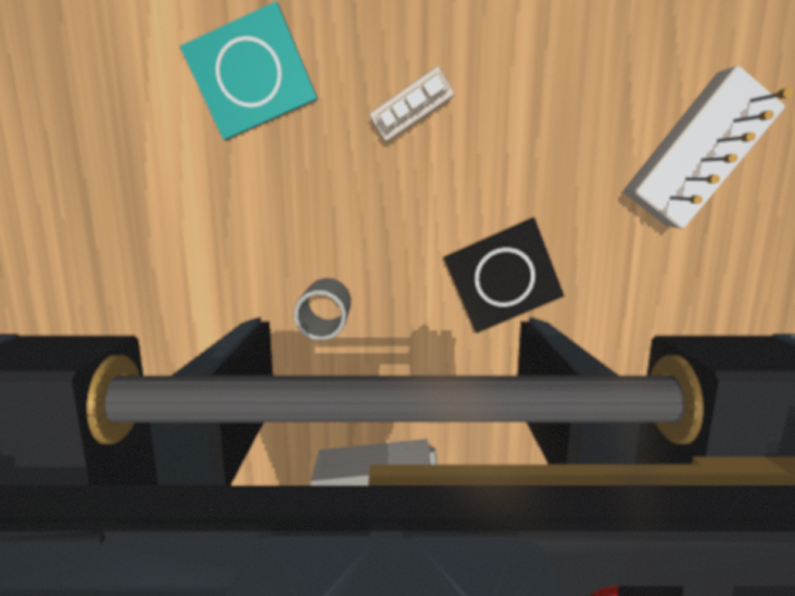

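View pics/A2.png

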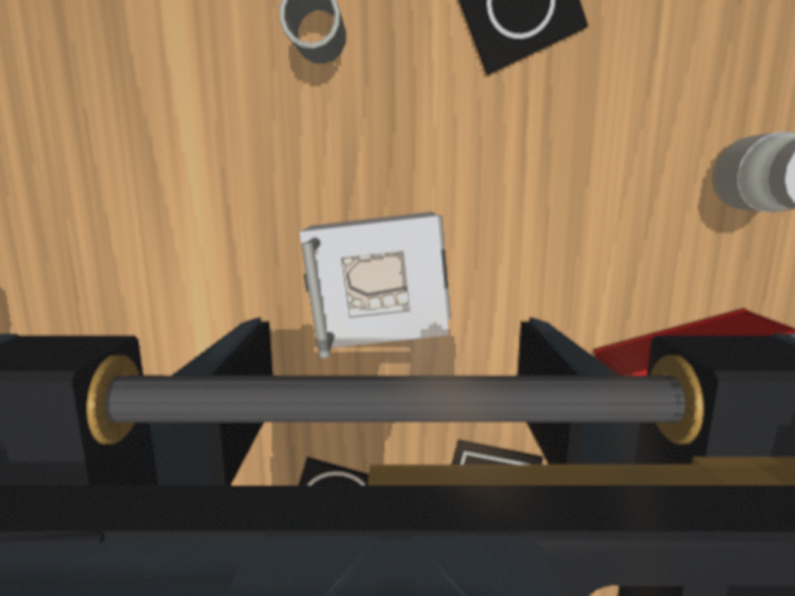

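View pics/A3.png

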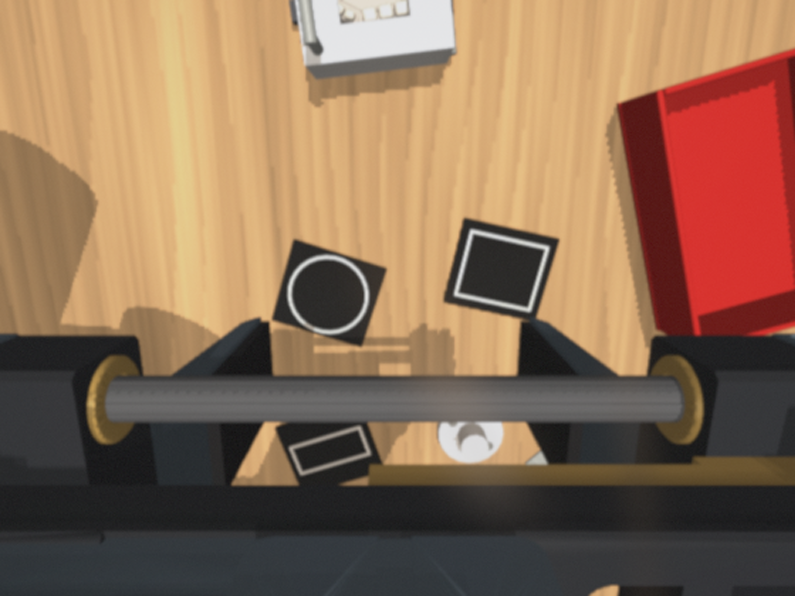

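A1 shows the ring rim at (322,315), the quadrant model at (412,105) and the small round pad at (505,277). In A2 the handle bar runs from (314,241) to (324,352). A3 shows the large round pad at (329,293), the wide pad at (501,268) and, partly hidden, the narrow pad at (330,450) and the plate at (470,435). I'll take two more views so that everything is seen twice.

Request:
step_arm --series '[[[-4,0,0,0,0,0,9.1],[-4,0,0,0,0,0,9.1],[-4,0,0,0,0,0,9.1],[-3,0,0,0,0,0,9.1],[0,0,0,0,0,0,9.1]]]'

```text
t: 3.97
tcp_pos: [531.0, -332.7, 230.0]
orientation: [[0.001, 1.0, 0.0], [1.0, -0.001, -0.001], [-0.001, 0.0, -1.0]]
contact_force: [-1.1, 0.2, 0.2]
grip_width: 90.9
gripper_force: 0.0
```

```bash
python3 - <<'E'
from h import *
print(pose()[1],yaw()); snap('wrist','A4',1.42)
E
```

```text
[ 531.01 -332.67  230.01] -0.0636254789389011
```

Request:
step_arm --series '[[[4,0,0,0,0,0,9.1],[4,0,0,0,0,0,9.1],[4,0,0,0,0,0,9.1],[4,0,0,0,0,0,9.1],[4,0,0,0,0,0,9.1],[4,0,0,0,0,0,9.1],[0,0,0,0,0,0,9.1]]]'

```text
t: 4.6
tcp_pos: [529.1, -81.1, 230.5]
orientation: [[-0.006, 1.0, -0.001], [1.0, 0.006, 0.003], [0.003, -0.001, -1.0]]
contact_force: [0.3, -0.1, -0.2]
grip_width: 91.0
gripper_force: 0.0
```

```bash
python3 - <<'E'
from h import *
print(pose()[1],yaw()); snap('wrist','A5',1.42)
a=cv2.imread('pics/A2.png')[200:370,270:470]; b=cv2.imread('pics/A5.png')[60:260,270:470]
cv2.imwrite('pics/fl.png',np.hstack([cv2.resize(a,None,fx=2,fy=2),cv2.resize(b,None,fx=2,fy=2)[:340]]))
E
```

```text
[529.05 -81.08 230.55] 0.3713572427115567
```

View pics/A4.png

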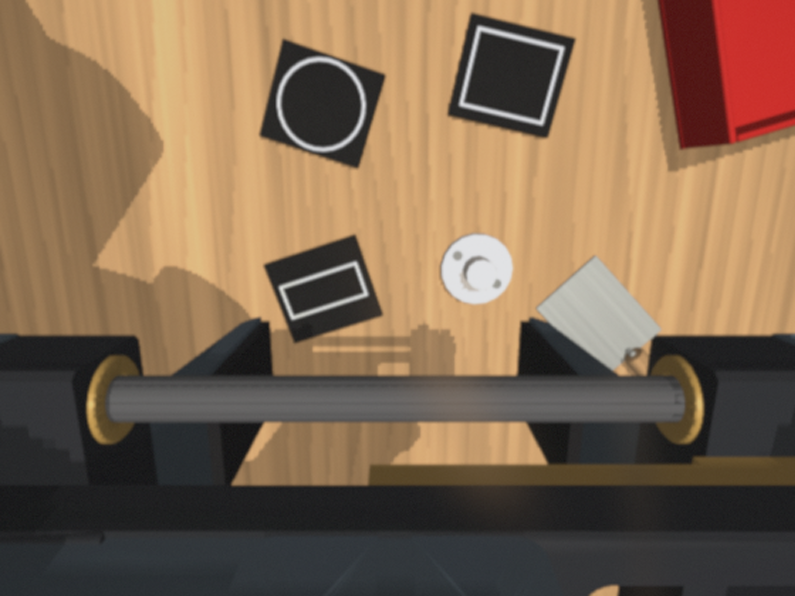

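View pics/fl.png

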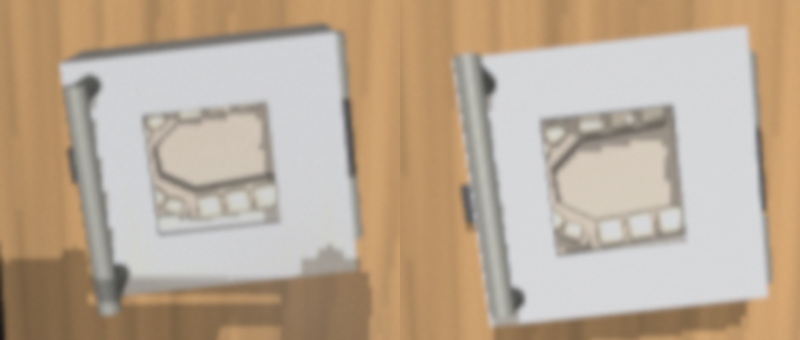

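A4 shows the narrow pad's outline corners near (280,290), (361,262), (369,291) and (290,319), the plate at (477,270) with its hub top around (483,273), and the large and wide pads. In the flask crops the handle bar is seen twice: (308,241)–(323,351) in A2 and (302,89)–(321,219) in A5.

```bash
cat > m.py <<'E'
from h import *
C={k:lcam(k) for k in('A1','A2','A3','A4','A5')}
f=1.42
u=lambda p:(np.array(p)+.5)/f-.5
def T(n,*o):
    x,r=tri([(C[k],u(p)) for k,p in o]); print(n,x,round(r,1)); return x
a=T('bar +y',('A2',(308.5,241.5)),('A5',(302.5,89))); b=T('bar -y',('A2',(323,351.5)),('A5',(321.5,219)))
print('mid',(a+b)/2,'len',np.linalg.norm(a-b),'yaw of bar->y',np.degrees(np.arctan2(-(a-b)[0],(a-b)[1])))
T('lid TR',('A2',(436.5,216)),('A5',(443,74)));T('lid BR',('A2',(447.5,335)),('A5',(454,208)))
T('plarge',('A3',(329,293)),('A4',(321,104.5)));T('pwide',('A3',(501,269.5)),('A4',(512,76)))
# ring, psmall: A1, A2
T('ringrim',('A1',(321,315)),('A2',(310,17)))
# ellipse fits by code
def outline(k,box,thr):
    im=np.load(f'pics/{k}.npy'); x0,y0,x1,y1=[int(v/f) for v in box]; g=im[y0:y1,x0:x1].astype(int).min(2)
    m=(g>thr).astype(np.uint8); n,l,s,c=cv2.connectedComponentsWithStats(m); 
    return l,s,c,(x0,y0)
def onpad(k,p): return onz(C[k],u(p),6)
for nm,k,box in [('psmall','A1',(470,240,540,312)),('plarge','A3',(280,248,375,342)),('plarge','A4',(268,48,372,160)),('pwide','A3',(452,226,553,316)),('pwide','A4',(455,20,568,130)),('pnarrow','A4',(276,255,374,326))]:
    l,s,c,o=outline(k,box,120); i=1+np.argmax(s[1:,2]*s[1:,3]); ys,xs=np.where(l==i)
    P=np.array([onz(C[k],(x+o[0],y+o[1]),6)[:2] for x,y in zip(xs,ys)],np.float32)
    r=cv2.minAreaRect(P); e=cv2.fitEllipse(cv2.convexHull(P)); print(nm,k,len(P),'rect',np.array(r[0]),np.array(r[1]),round(r[2],1),'ell',np.array(e[0]),np.array(e[1]))
for nm,k,p in [('quad base',)+x for x in []]: pass
for nm,k,p,z in [('plate','A4',(477,270),10),('hubtop','A4',(483,273),32),('ringrim','A1',(321,315),48),('psmall','A1',(505,277),6),('flaskbar+y','A2',(308.5,241.5),78),('flaskbar-y','A2',(323,351.5),78)]: print(nm,onz(C[k],u(p),z))
for p in [(370,120),(438,67),(453,93),(386,142)]: print('quad corner',onz(C['A1'],u(p),15))
E
python3 m.py; python3 - <<'E'
import cv2
a=cv2.resize(cv2.imread('pics/A1.png')[40:170,350:480],None,fx=3,fy=3); cv2.imwrite('pics/q.png',a)
E
```

```text
bar +y [470.97  40.15  70.94] 0.8
bar -y [478.03 -41.73  62.97] 0.6
mid [474.5   -0.79  66.95] len 82.57060735361317 yaw of bar->y 4.926188102505594
lid TR [560.8   54.91  43.06] 0.2
lid BR [570.77 -34.56  46.86] 0.5
plarge [ 475.52 -211.73    2.62] 0.5
pwide [ 619.49 -191.77    3.32] 0.4
ringrim [475.09 184.76  45.19] 0.3
psmall A1 383 rect [621.7  205.98] [48.91 49.31] 63.1 ell [621.63 205.94] [49.33 49.45]
plarge A3 573 rect [ 475.67 -212.19] [67.4  67.77] 56.0 ell [ 475.38 -212.52] [67.76 68.13]
plarge A4 712 rect [ 475.48 -212.45] [66.75 67.12] 90.0 ell [ 475.38 -212.45] [67.62 67.74]
pwide A3 690 rect [ 618.29 -192.59] [57.6  67.56] 77.5 ell [ 618.63 -191.99] [73.87 84.94]
pwide A4 834 rect [ 618.3  -192.49] [57.29 67.2 ] 77.5 ell [ 617.26 -192.64] [68.85 91.99]
pnarrow A4 517 rect [ 471.97 -357.12] [69.5  31.52] 18.0 ell [ 473.73 -356.7 ] [37.18 93.92]
plate [ 598.27 -339.1    10.  ]
hubtop [ 599.23 -337.29   32.  ]
ringrim [475.83 185.57  48.  ]
psmall [622.09 205.92   6.  ]
flaskbar+y [473.07  41.09  78.  ]
flaskbar-y [479.8  -36.21  78.  ]
quad corner [512.97 327.53  15.  ]
quad corner [563.07 363.97  15.  ]
quad corner [574.48 346.24  15.  ]
quad corner [524.83 311.81  15.  ]
```

View pics/q.png

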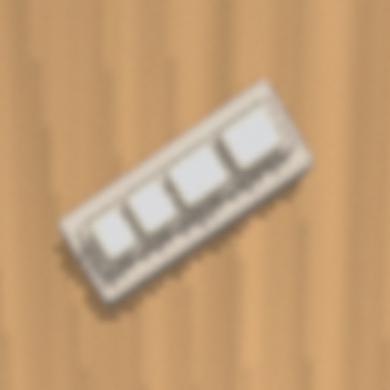

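Request:
step_arm --series '[[[0,0,0,0,0,-0.088,5],[0,0,0,0,0,0,5],[0,0,0,0,0,0,5],[0,0,0,0,0,0,5]]]'

```text
t: 4.98
tcp_pos: [530.2, -89.6, 230.4]
orientation: [[-0.086, 0.996, -0.0], [0.996, 0.086, 0.0], [0.0, -0.0, -1.0]]
contact_force: [-0.2, -0.0, -0.1]
grip_width: 67.3
gripper_force: 0.0
```

```bash
python3 - <<'E'
from h import *
print(pose(),yaw(),go([476,2,65]))
E
```

```text
(4.9833, array([530.22, -89.62, 230.4 ]), array([[-0.09,  1.  , -0.  ],
       [ 1.  ,  0.09,  0.  ],
       [ 0.  , -0.  , -1.  ]])) 4.909199076902897 [ 9.59 -4.62 16.54]
```

Request:
step_arm --series '[[[2.4,-1.15,2.2,0,0,0,4.5],[2.4,-1.15,2.2,0,0,0,4.5],[2.4,-1.15,2.2,0,0,0,4.5],[2.4,-1.15,2.2,0,0,0,4.5],[0,0,1.55,0,0,0,4.5],[0,0,1.55,0,0,0,4.5],[0,0,1.55,0,0,0,4.5],[0,0,1.55,0,0,0,4.5],[0,0,1.55,0,0,0,4.5],[0,0,0,0,0,0,4.5],[0,0,0,0,0,0,4.5]]]'

```text
t: 5.9
tcp_pos: [475.7, 1.6, 64.7]
orientation: [[-0.086, 0.996, -0.002], [0.996, 0.086, 0.0], [0.0, -0.002, -1.0]]
contact_force: [-0.3, -0.0, 0.6]
grip_width: 45.0
gripper_force: 0.0
```

Request:
step_arm --series '[[[0,0,0,0,0,0,0],[0,0,0,0,0,0,0],[0,0,0,0,0,0,0],[0,0,0,0,0,0,0],[0,0,0,0,0,0,0],[0,0,0,0,0,0,0],[0,0,0,0,0,0,0],[0,0,0,0,0,0,0]]]' --newtons 12

```text
t: 6.57
tcp_pos: [475.9, 1.7, 65.1]
orientation: [[-0.088, 0.996, -0.0], [0.996, 0.088, -0.0], [-0.0, -0.0, -1.0]]
contact_force: [-2.3, -0.6, 6.4]
grip_width: 7.4
gripper_force: 12.0
```

```bash
python3 - <<'E'
from h import *
o=telemetry.get_obs(); print(o['tcp_pos'],yaw(),o['grip_width'],o['gripper_force'],o['contact_force'])
snap('scene','S1',4,(230,165,330,255))
E
```

```text
[475.86   1.65  65.07] 5.054834233107505 7.432842100257377 11.993176639080048 [-2.3  -0.58  6.35]
```

View pics/S1.png

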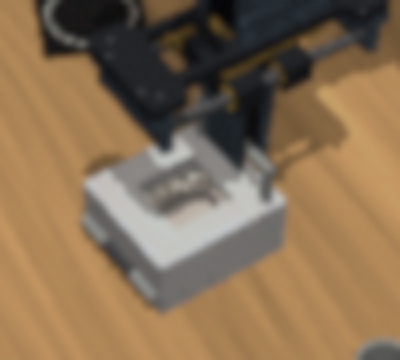

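The pads hold the bar (7.4 mm opening), but the 6 N upward reading suggests the grip is near the tips. I'll regrip 4 mm deeper and swing the lid.

Request:
step_arm --series '[[[0,0,0,0,0,0,2.5],[0,0,0,0,0,0,2.5],[0,0,0.4,0,0,0,2.5],[0,0,0,0,0,0,0],[0,0,0,0,0,0,0],[0,0,0,0,0,0,0],[0,0,0,0,0,0,0],[0,0,0,0,0,0,0]]]'

```text
t: 7.28
tcp_pos: [476.0, 1.7, 60.9]
orientation: [[-0.088, 0.996, -0.0], [0.996, 0.088, -0.0], [0.0, -0.0, -1.0]]
contact_force: [-0.3, -0.1, -1.9]
grip_width: 8.0
gripper_force: 12.0
```

Request:
step_arm --series '[[[0,0.42,-0.49,0,0,0,0],[0,0.42,-0.49,0,0,0,0],[0,0.42,-0.49,0,0,0,0],[0,0.49,-0.41,0,0,0,0],[0,0.49,-0.41,0,0,0,0],[0,0.49,-0.41,0,0,0,0]]]'

```text
t: 7.78
tcp_pos: [503.7, 4.4, 88.7]
orientation: [[-0.088, 0.996, 0.0], [0.996, 0.088, 0.0], [0.0, 0.0, -1.0]]
contact_force: [-1.3, 4.2, -2.5]
grip_width: 7.7
gripper_force: 11.9
```

```bash
python3 - <<'E'
from h import *
o=telemetry.get_obs(); print(o['tcp_pos'],yaw(),o['grip_width'],o['gripper_force'],o['contact_force'])
snap('scene','S2',4,(230,165,330,255))
E
```

```text
[503.66   4.37  88.72] 5.041672149755271 7.729139202520299 11.946393996477127 [-1.34  4.2  -2.48]
```

View pics/S2.png

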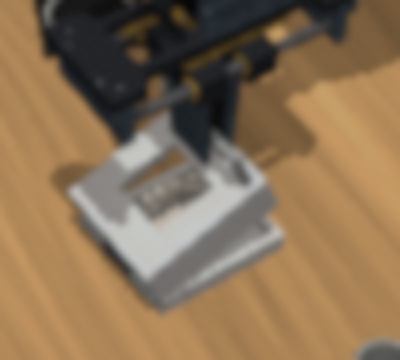

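The lid is following the tool and is up about 20°, so I'll continue the swing to about 105°.

Request:
step_arm --series '[[[0,0.56,-0.32,0,0,0,0],[0,0.56,-0.32,0,0,0,0],[0,0.56,-0.31,0,0,0,0],[0,0.61,-0.21,0,0,0,0],[0,0.61,-0.21,0,0,0,0],[0,0.61,-0.21,0,0,0,0],[0,0.63,-0.11,0,0,0,0],[0,0.63,-0.11,0,0,0,0],[0,0.63,-0.1,0,0,0,0],[0,0.64,0,0,0,0,0],[0,0.64,0,0,0,0,0],[0,0.64,0,0,0,0,0],[0,0.63,0.12,0,0,0,0],[0,0.63,0.12,0,0,0,0],[0,0.63,0.12,0,0,0,0]]]'

```text
t: 9.08
tcp_pos: [595.9, 12.8, 103.7]
orientation: [[-0.088, 0.996, 0.001], [0.996, 0.088, 0.001], [0.001, 0.001, -1.0]]
contact_force: [-1.4, 6.4, -2.4]
grip_width: 7.8
gripper_force: 11.9
```

Request:
step_arm --series '[[[0,0.6,0.22,0,0,0,0],[0,0.6,0.22,0,0,0,0],[0,0.6,0.23,0,0,0,0],[0,0.55,0.32,0,0,0,0],[0,0.55,0.32,0,0,0,0],[0,0.55,0.33,0,0,0,0],[0,0.49,0.42,0,0,0,0],[0,0.49,0.42,0,0,0,0],[0,0.48,0.42,0,0,0,0],[0,0.32,0.35,0,0,0,0],[0,0.32,0.35,0,0,0,0],[0,0,0,0,0,0,0]]]'

```text
t: 10.08
tcp_pos: [651.3, 17.4, 66.9]
orientation: [[-0.088, 0.996, 0.001], [0.996, 0.088, 0.0], [0.0, 0.001, -1.0]]
contact_force: [-0.5, 5.5, 0.3]
grip_width: 7.6
gripper_force: 12.0
```

```bash
python3 - <<'E'
from h import *
o=telemetry.get_obs(); print(o['tcp_pos'],yaw(),o['grip_width'],o['gripper_force'],o['contact_force'])
snap('scene','S3',4,(230,165,330,255))
E
```

```text
[651.33  17.39  66.93] 5.043974748236383 7.573139181537351 12.023226767778397 [-0.5   5.48  0.28]
```

View pics/S3.png

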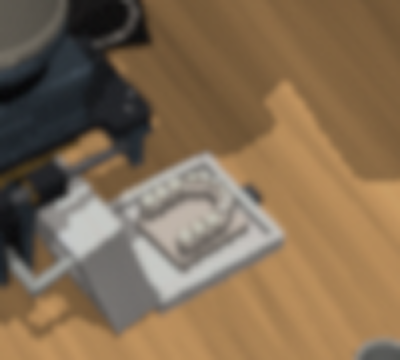

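The lid is open past vertical and the cast shows in the tray. I'll release the bar, rise, and look at the cast.

Request:
step_arm --series '[[[0,0,0,0,0,0,2.2],[0,0,0,0,0,0,2.2],[0,0,-1.5,0,0,0,2.2],[0,0,-1.5,0,0,0,2.2],[0,0,-3,0,0,0,2.2],[0,0,-4,0,0,0,2.2],[0,0,-4,0,0,0,3],[0,-2,-2,0,0,0,9],[0,-4,0,0,0,0,9],[0,-4,0,0,0,0,9],[0,-3,0,0,0,0,9],[0,0,0,0,0,0,9]]]'

```text
t: 11.13
tcp_pos: [515.3, 5.3, 227.6]
orientation: [[-0.087, 0.996, -0.003], [0.996, 0.087, -0.0], [-0.0, -0.003, -1.0]]
contact_force: [1.9, 0.3, 1.6]
grip_width: 59.2
gripper_force: 0.0
```

```bash
python3 - <<'E'
from h import *
o=telemetry.get_obs(); print(o['t'],o['tcp_pos'],yaw(),o['grip_width'],o['q'],o['contact_force'])
E
```

```text
11.1333 [515.31   5.33 227.61] 5.019591501442069 59.15157519171145 [ -6.02  18.71  91.16  -0.04  70.28 -11.03] [1.88 0.28 1.61]
```

Request:
step_arm --series '[[[0,0,0,0,0,-0.1208,9],[0,0,0,0,0,-0.1208,9],[0,0,0,0,0,-0.1208,9],[0,0,0,0,0,-0.1208,9],[0,0,0,0,0,-0.1208,9],[0,0,0,0,0,-0.1208,9],[0,0,0,0,0,-0.1208,9],[0,0,0,0,0,-0.1208,9],[0,0,0,0,0,-0.1208,9],[0,0,0,0,0,-0.1208,9],[0,0,0,0,0,-0.1208,9],[0,0,0,0,0,-0.1208,9],[0,0,0,0,0,-0.1208,9],[-2,0,0,0,0,0,9],[0,0,0,0,0,0,9],[0,0,0,0,0,0,9],[0,0,0,0,0,0,9]]]'

```text
t: 12.55
tcp_pos: [540.5, 7.2, 227.3]
orientation: [[-0.996, -0.087, -0.0], [-0.087, 0.996, -0.0], [0.0, -0.0, -1.0]]
contact_force: [0.3, -0.5, -0.6]
grip_width: 89.8
gripper_force: 0.0
```

```bash
python3 - <<'E'
from h import *
o=telemetry.get_obs(); print(o['t'],o['tcp_pos'],yaw(),o['q'])
snap('wrist','B1',2.85,(140,0,420,210))
E
```

```text
12.55 [540.46   7.21 227.27] 94.98181421214558 [  -5.56   20.71   88.     -0.01   71.31 -100.53]
```

View pics/B1.png

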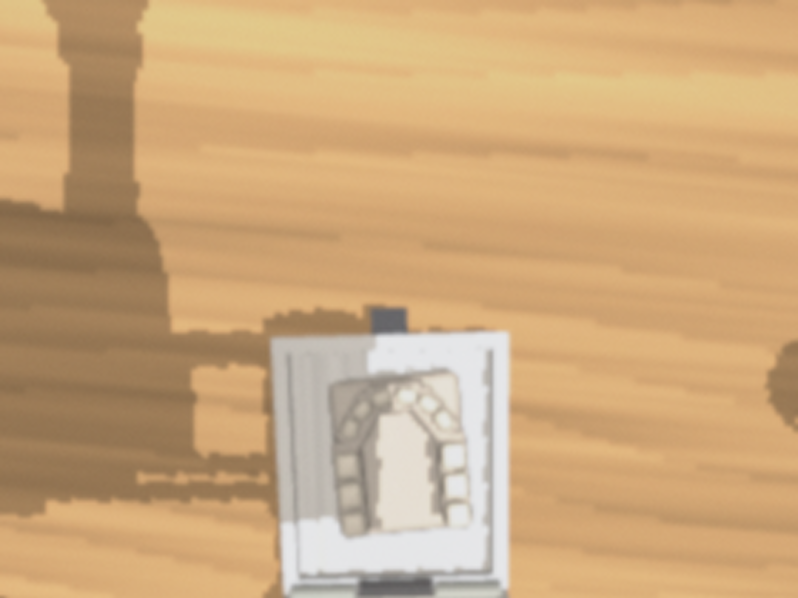

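B1 shows the cast in the open tray. Its front base corners are at (330,383) and (458,368), its rear tooth corners at (350,535) and (470,525), and it is turned a few degrees relative to the flask.

```bash
python3 - <<'E'
from h import *
c=lcam('B1'); u=lambda p:(np.array(p)+.5)/2.85-.5+np.array([140,0])
FL,FR=[onz(c,u(p),19)[:2] for p in[(330,383),(458,368)]]
BL,BR=[onz(c,u(p),36)[:2] for p in[(350,536),(470,525)]]
L2,R2=[onz(c,u(p),36)[:2] for p in[(337,457),(466,445)]]
T=[onz(c,u(p),14)[:2] for p in[(272,338),(508,332)]]
an=lambda a,b:np.degrees(np.arctan2(*(b-a)[::-1]))
print(FL,FR,np.linalg.norm(FL-FR),an(FL,FR)-90); print(BL,BR,np.linalg.norm(BL-BR),an(BL,BR)-90)
print(L2,R2,an(L2,BL),an(R2,BR)); print('tray',T,an(*T)-90)
m=(FL+FR)/2; n=(BL+BR)/2; print('front mid',m,'back mid',n,an(m,n))
for z in (38.5,33):print([onz(c,u(p),z)[:2] for p in[(350,536),(470,525)]])
E
```

```text
[485.99 -21.28] [476.28  26.35] 48.618032886276836 11.531209201038948
[540.71  -8.76] [532.64  35.59] 45.07839489234024 10.310497299580035
[511.76 -15.78] [503.27  30.99] 13.636002871069538 8.899440571631851
tray [array([471.44, -44.68]), array([461.45,  44.16])] 6.417361880751656
front mid [481.14   2.53] back mid [536.67  13.41] 11.08490408569964
[array([540.25,  -8.69]), array([532.24,  35.36])]
[array([541.26,  -8.85]), array([533.12,  35.87])]
```

Request:
step_arm --series '[[[0,0,0,0,0,-0.105,7],[0,0,2,0,0,0,7],[0,0,2,0,0,0,7],[0,0,2,0,0,0,7],[0,0,2,0,0,0,7],[0,0,0,0,0,0,7],[0,0,0,0,0,0,7],[0,0,0,0,0,0,7]]]'

```text
t: 13.27
tcp_pos: [541.1, 7.3, 148.4]
orientation: [[-0.982, -0.191, 0.001], [-0.191, 0.982, -0.0], [-0.001, -0.0, -1.0]]
contact_force: [0.6, -0.4, 0.1]
grip_width: 70.0
gripper_force: 0.0
```

```bash
python3 - <<'E'
from h import *
print(pose()[:2],yaw(),go([519.4,10,18]))
E
```

```text
(13.2667, array([541.09,   7.3 , 148.42])) 101.02743108362489 [ 2.09  0.68 13.04]
```

Request:
step_arm --series '[[[2.1,0.7,0,0,0,0,7],[0,0,3,0,0,0,7],[0,0,3,0,0,0,7],[0,0,2,0,0,0,7],[0,0,2,0,0,0,7],[0,0,1.5,0,0,0,7],[0,0,1,0,0,0,7],[0,0,0.5,0,0,0,7],[0,0,0,0,0,0,7],[0,0,0,0,0,0,4.5],[0,0,0,0,0,0,4.5],[0,0,0,0,0,0,4.5],[0,0,0,0,0,0,4.5],[0,0,0,0,0,0,4.5],[0,0,0,0,0,0,4.5]]]' --newtons 15

```text
t: 14.52
tcp_pos: [519.3, 10.2, 18.1]
orientation: [[-0.982, -0.191, 0.001], [-0.191, 0.982, -0.0], [-0.001, -0.0, -1.0]]
contact_force: [-1.2, -0.7, 8.3]
grip_width: 50.1
gripper_force: 15.0
```

```bash
python3 - <<'E'
from h import *
o=telemetry.get_obs(); print(o['t'],o['tcp_pos'],yaw(),o['grip_width'],o['gripper_force'],o['contact_force'])
E
```

```text
14.5167 [519.33  10.16  18.1 ] 101.03416339035603 50.077564895956584 14.99952306970954 [-1.18 -0.7   8.34]
```

Request:
step_arm --series '[[[0,0,-1,0,0,0,4.5],[0,0,-2,0,0,0,4.5],[0,0,-3,0,0,0,4.5],[0,0,-3,0,0,0,4.5],[0,0,-3,0,0,0,4.5],[0,0,-2,0,0,0,4.5],[0,0,0,0,0,0.1025,4.5],[0,0,0,0,0,0.1025,4.5],[0,0,0,0,0,0.1025,4.5],[0,0,0,0,0,0.1025,4.5],[0,0,0,0,0,0,4.5],[0,0,0,0,0,0,4.5]]]' --newtons 20

```text
t: 15.52
tcp_pos: [518.6, 10.2, 157.9]
orientation: [[-0.977, 0.213, 0.0], [0.213, 0.977, -0.0], [-0.0, 0.0, -1.0]]
contact_force: [-0.7, 0.0, -1.3]
grip_width: 50.0
gripper_force: 20.0
```

```bash
python3 - <<'E'
from h import *
o=telemetry.get_obs(); print(o['t'],o['tcp_pos'],yaw(),o['grip_width'],o['gripper_force'],o['contact_force'],go([627.1,-194.4,20]))
E
```

```text
15.5167 [518.64  10.25 157.9 ] 77.73025565334247 49.98679480836228 20.000187680125237 [-0.73  0.01 -1.32] [-14.94 -17.69  13.79]
```

Request:
step_arm --series '[[[-1.86,-2.21,0,0,0,0,4.5],[-1.86,-2.21,0,0,0,0,4.5],[-1.86,-2.21,0,0,0,0,4.5],[-1.86,-2.21,0,0,0,0,4.5],[-1.86,-2.21,0,0,0,0,4.5],[-1.86,-2.21,0,0,0,0,4.5],[-1.86,-2.21,0,0,0,0,4.5],[-1.86,-2.21,0,0,0,0,4.5],[0,0,0,0,0,0,4.5],[0,0,0,0,0,0,4.5],[0,0,3,0,0,0,4.5],[0,0,3,0,0,0,4.5],[0,0,3,0,0,0,4.5],[0,0,2,0,0,0,4.5],[0,0,0,0,0,0,4.5],[0,0,0,0,0,0,4.5]]]'

```text
t: 16.85
tcp_pos: [625.2, -193.6, 47.2]
orientation: [[-0.977, 0.214, -0.002], [0.214, 0.977, 0.001], [0.002, 0.0, -1.0]]
contact_force: [1.1, -0.1, -0.4]
grip_width: 49.8
gripper_force: 20.0
```

```bash
python3 - <<'E'
from h import *
o=telemetry.get_obs(); print(o['t'],o['tcp_pos'],yaw(),o['grip_width'],o['contact_force'],go([627.1,-194.4,20]))
snap('wrist','B2',2.85,(140,0,420,210)); snap('top','T2',4,(330,130,450,230))
E
```

```text
16.85 [ 625.2  -193.59   47.17] 77.67000466738793 49.76534354361243 [ 1.13 -0.07 -0.43] [-0.21 -0.04  2.72]
```

View pics/B2.png

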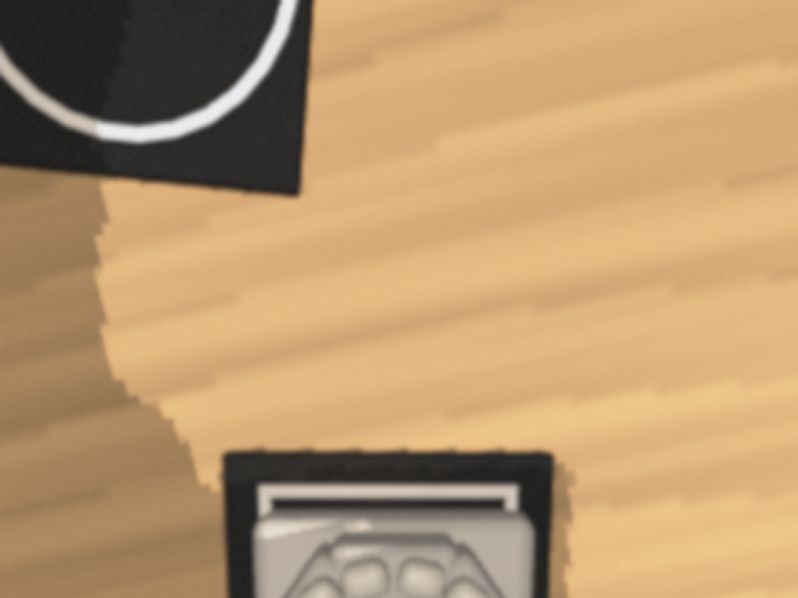

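```bash
python3 - <<'E'
from h import *
c=lcam('B2'); u=lambda p:(np.array(p)+.5)/2.85-.5+np.array([140,0])
t,p,R=pose()
f=lambda q,z:R.T@(onz(c,u(q),z)-p)
print('outline',f((258,485),6),f((520,485),6),'cast',f((254,520),47),f((534,518),47))
print(go([627.1,-194.4,20]))
E
```

```text
outline [ 41.22 -28.49  43.01] [41.29 28.29 43.  ] cast [ 40.1  -23.76   2.01] [40.51 25.6   2.  ]
[-0.03  0.01  2.91]
```

Request:
step_arm --series '[[[-0.15,-0.05,1.2,0,0,0,4.5],[0,0,1.0,0,0,0,4.5],[0,0,0.5,0,0,0,4.5],[0,0,0.2,0,0,0,4.5],[0,0,0,0,0,0,4.5],[0,0,0,0,0,0,4.5]]]'

```text
t: 17.45
tcp_pos: [627.2, -195.3, 18.1]
orientation: [[-0.976, 0.216, -0.0], [0.216, 0.976, 0.0], [0.0, 0.0, -1.0]]
contact_force: [-0.1, -0.2, -1.8]
grip_width: 50.1
gripper_force: 20.0
```

Request:
step_arm --series '[[[0,0,0.1,0,0,0,4.5],[0,0,0,0,0,0,4.5],[0,0,0,0,0,0,4.5]]]'

```text
t: 17.7
tcp_pos: [627.3, -195.4, 17.8]
orientation: [[-0.976, 0.216, 0.0], [0.216, 0.976, -0.0], [-0.0, -0.0, -1.0]]
contact_force: [-2.9, -0.0, 8.2]
grip_width: 49.9
gripper_force: 20.0
```

Request:
step_arm --series '[[[0,0,0.1,0,0,0,4.5],[0,0,0,0,0,0,4.5],[0,0,0,0,0,0,4.5]]]'

```text
t: 17.95
tcp_pos: [627.5, -195.4, 17.5]
orientation: [[-0.976, 0.216, 0.001], [0.216, 0.976, -0.0], [-0.001, -0.0, -1.0]]
contact_force: [-5.2, 1.8, 18.6]
grip_width: 50.0
gripper_force: 20.0
```

The cast is seated, with contact force building at z≈17.8. I'll release it, rise, and go over to the plate.

Request:
step_arm --series '[[[0,0,-0.1,0,0,0,5.5],[0,0,0,0,0,0,7.2],[0,0,0,0,0,0,7.2],[0,0,0,0,0,0,7.2],[0,0,-2,0,0,0,7.2],[0,0,-4,0,0,0,7.2],[0,0,-4,0,0,0,7.2],[0,0,-4,0,0,0,7.2],[0,0,-2,0,0,0,6],[-0.6,-3.2,0,0,0,0,6],[-0.6,-3.2,0,0,0,0,6],[-0.6,-3.2,0,0,0,0,6],[-0.6,-3.2,0,0,0,0,6],[0,0,0,0,0,0,6],[0,0,0,0,0,0,6],[0,0,0,0,0,0,6]]]'

```text
t: 19.28
tcp_pos: [622.9, -325.2, 176.9]
orientation: [[-0.976, 0.216, -0.001], [0.216, 0.976, 0.001], [0.001, 0.001, -1.0]]
contact_force: [-0.2, 0.3, -0.3]
grip_width: 60.0
gripper_force: 0.0
```

```bash
python3 - <<'E'
from h import *
o=telemetry.get_obs(); print(o['t'],o['tcp_pos'],yaw(),go([598.7,-338,30]))
snap('wrist','B3',1.42)
E
```

```text
19.2833 [ 622.91 -325.2   176.91] 77.52079776027952 [ 2.08 -1.78 14.69]
```

View pics/B3.png

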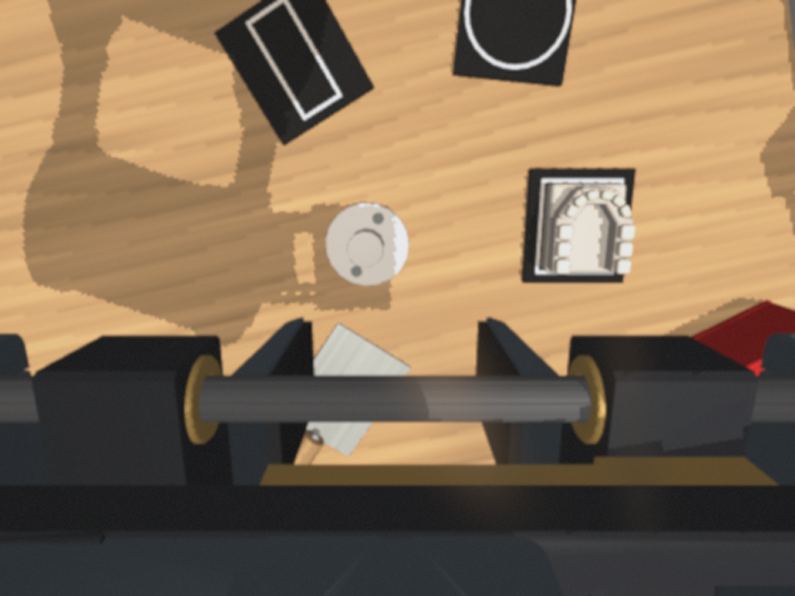

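B3 shows the cast upright inside its outline at around (582,230). The plate disc is centred at (367,244) with its hub top at about (364,248), and the spatula lies clear below it.

```bash
python3 - <<'E'
from h import *
c=lcam('B3'); u=lambda p:(np.array(p)+.5)/1.42-.5
print('disc',onz(c,u((367,244)),9),'hub',onz(c,u((364,248)),32),'edges',onz(c,u((326,245)),9),onz(c,u((409,245)),9))
A4=lcam('A4'); print('tri hub',tri([(c,u((364,248))),(A4,u((483,273)))]),'tri disc',tri([(c,u((367,244))),(A4,u((477,270)))]))
print('cast base L-front/back',[onz(c,u(p),z) for p,z in(((541,183),20),((541,272),20))],'outline',[onz(c,u(p),6) for p in((537,178),(628,178),(533,277))])
print(yaw(),go([598,-339,12]))
E
```

```text
disc [ 597.79 -338.77    9.  ] hub [ 597.22 -339.36   32.  ] edges [ 592.31 -366.79    9.  ] [ 604.77 -310.39    9.  ]
tri hub (array([ 599.29, -339.32,   25.05]), np.float64(1.3832042609347281)) tri disc (array([ 597.21, -338.17,   15.35]), np.float64(0.17486470450167063))
cast base L-front/back [array([ 582.11, -217.64,   20.  ]), array([ 640.78, -226.28,   20.  ])] outline [array([ 579.26, -215.84,    6.  ]), array([ 592.61, -155.38,    6.  ]), array([ 646.67, -228.78,    6.  ])]
77.5654460764995 [ 2.13 -1.95 16.5 ]
```

Request:
step_arm --series '[[[2.13,-1.95,2,0,0,0,6],[0,0,3,0,0,0,6],[0,0,3,0,0,0,6],[0,0,3,0,0,0,6],[0,0,2.5,0,0,0,6],[0,0,1.5,0,0,0,6],[0,0,0.9,0,0,0,6],[0,0,0.4,0,0,0,6],[0,0,0,0,0,0,6],[0,0,0,0,0,0,1.8],[0,0,0,0,0,0,1.8],[0,0,0,0,0,0,1.8],[0,0,0,0,0,0,1.8],[0,0,0,0,0,0,1.8],[0,0,0,0,0,0,1.8],[0,0,0,0,0,0,1.8]]]' --newtons 15

```text
t: 20.67
tcp_pos: [598.2, -340.0, 14.6]
orientation: [[-0.976, 0.216, 0.0], [0.216, 0.976, -0.0], [-0.0, -0.0, -1.0]]
contact_force: [-0.6, 0.9, 3.4]
grip_width: 23.4
gripper_force: 15.0
```

Request:
step_arm --series '[[[0,0,-1,0,0,0,1.8],[0,0,-3,0,0,0,1.8],[0,0,-3,0,0,0,1.8],[0,0,-1,0,0,0,1.8],[0,0,0,0,0,0,1.8],[0,0,0,0,0,0,1.8]]]'

```text
t: 21.17
tcp_pos: [598.2, -340.0, 94.8]
orientation: [[-0.976, 0.216, 0.001], [0.216, 0.976, -0.0], [-0.001, -0.0, -1.0]]
contact_force: [0.9, 0.0, -0.5]
grip_width: 23.4
gripper_force: 15.0
```

```bash
python3 - <<'E'
from h import *
o=telemetry.get_obs(); print(o['t'],o['tcp_pos'],yaw(),o['grip_width'],o['gripper_force'],o['contact_force'],go([475.4,-212.3,20]))
E
```

```text
21.1667 [ 598.19 -339.99   94.77] 77.54368668650355 23.360936673895864 14.999891817569733 [ 0.91  0.04 -0.52] [14.75  9.82  7.46]
```

Request:
step_arm --series '[[[2.11,1.4,0,0,0,0,1.8],[2.11,1.4,0,0,0,0,1.8],[2.11,1.4,0,0,0,0,1.8],[2.11,1.4,0,0,0,0,1.8],[2.11,1.4,0,0,0,0,1.8],[2.11,1.4,0,0,0,0,1.8],[2.09,1.42,0,0,0,0,1.8],[0,0,0,0,0,0,1.8],[0,0,3,0,0,0,1.8],[0,0,2,0,0,0,1.8],[0,0,0,0,0,0,1.8],[0,0,0,0,0,0,1.8],[0,0,0,0,0,0,1.8]]]'

```text
t: 22.25
tcp_pos: [475.3, -212.4, 44.6]
orientation: [[-0.976, 0.216, -0.0], [0.216, 0.976, 0.0], [0.0, 0.0, -1.0]]
contact_force: [-0.9, -0.0, -0.6]
grip_width: 23.8
gripper_force: 15.0
```

```bash
python3 - <<'E'
from h import *
o=telemetry.get_obs(); print(o['t'],o['tcp_pos'],yaw(),o['grip_width'],o['contact_force'],go([475.4,-212.3,20]))
snap('wrist','B4',2.85,(140,0,420,210))
E
```

```text
22.25 [ 475.35 -212.36   44.57] 77.53961035350257 23.842230571698817 [-0.95 -0.02 -0.62] [-0.01  0.01  2.46]
```

View pics/B4.png

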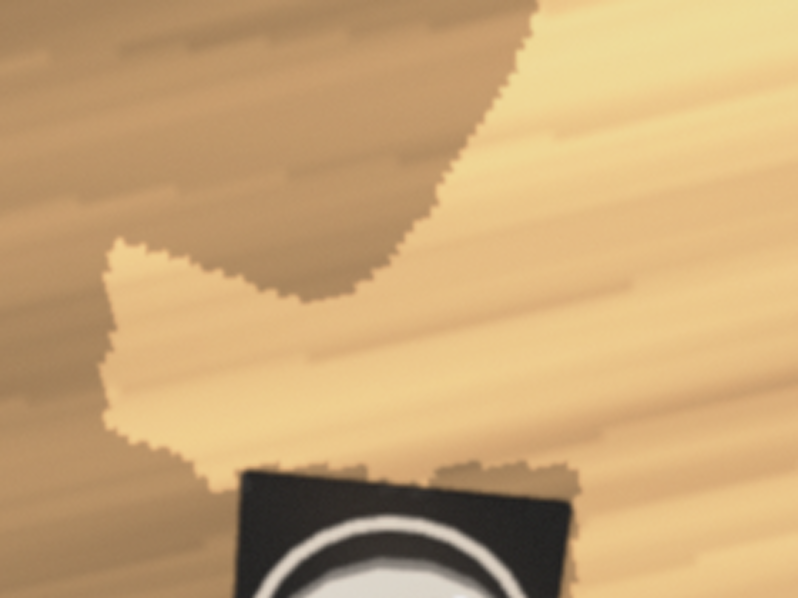

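```bash
python3 - <<'E'
from h import *
c=lcam('B4'); u=lambda p:(np.array(p)+.5)/2.85-.5+np.array([140,0])
t,p,R=pose(); f=lambda q,z:R.T@(onz(c,u(q),z)-p)
print('outline top',f((392,514),6)-[33.5,0,0],'plate front',f((390,557),40)-[29,0,0], f((252,598),6),f((531,598),6))
E
```

```text
outline top [ 0.39  0.18 38.96] plate front [ 2.28 -0.15  4.96] [ 15.23 -30.62  38.98] [15.26 30.77 38.97]
```

Request:
step_arm --series '[[[0,0,1.2,0,0,0,1.8],[0,0,0.8,0,0,0,1.8],[0,0,0.4,0,0,0,1.8],[0,0,0,0,0,0,1.8],[0,0,0.1,0,0,0,1.8],[0,0,0,0,0,0,1.8],[0,0,0,0,0,0,1.8]]]'

```text
t: 22.88
tcp_pos: [475.4, -212.3, 19.8]
orientation: [[-0.976, 0.216, 0.0], [0.216, 0.976, -0.0], [-0.0, -0.0, -1.0]]
contact_force: [-1.1, -0.3, 3.7]
grip_width: 23.1
gripper_force: 15.0
```

Request:
step_arm --series '[[[0,0,0,0,0,0,4.8],[0,0,0,0,0,0,4.8],[0,0,0,0,0,0,4.8],[0,0,0,0,0,0,4.8],[0,0,-1.5,0,0,0,4.8],[0,0,-2,0,0,0,4.8],[0,0,-4,0,0,0,4.8],[0,0,-4,0,0,0,4.8],[0,0,-3.5,0,0,0,4.8],[0,0,0,0,0,0,4.8]]]'

```text
t: 23.72
tcp_pos: [477.9, -213.7, 175.5]
orientation: [[-0.976, 0.216, 0.008], [0.216, 0.976, -0.005], [-0.009, -0.003, -1.0]]
contact_force: [1.5, -0.5, 1.9]
grip_width: 47.6
gripper_force: 0.0
```

Request:
step_arm --series '[[[0.72,3.24,0,0,0,0,7.5],[0.72,3.24,0,0,0,0,7.5],[0.72,3.24,0,0,0,0,7.5],[0.72,3.24,0,0,0,0,7.5],[0.72,3.24,0,0,0,0,7.5],[0.72,3.24,0,0,0,0,7.5],[0.72,3.24,0,0,0,0,7.5],[0.72,3.24,0,0,0,0,7.5],[0.72,3.24,0,0,0,0,7.5],[0.72,3.24,0,0,0,0,7.5],[0.72,3.24,0,0,0,0,7.5],[0.72,3.24,0,0,0,0,7.5],[0,0,3,0,0,0,7.5],[0,0,3,0,0,0,7.5],[0,0,0,0,0,0,7.5],[0,0,0,0,0,0,7.5],[0,0,0,0,0,0,7.5]]]'

```text
t: 25.13
tcp_pos: [475.2, 185.9, 110.4]
orientation: [[-0.976, 0.216, 0.0], [0.216, 0.976, 0.0], [-0.0, 0.0, -1.0]]
contact_force: [0.5, -0.7, 0.4]
grip_width: 75.0
gripper_force: 0.0
```

```bash
python3 - <<'E'
from h import *
o=telemetry.get_obs(); print(o['t'],o['tcp_pos'],yaw(),o['grip_width'],o['contact_force'],go([475.5,185.3,12]))
E
```

```text
25.1333 [475.24 185.91 110.36] 77.51562583559085 75.00631669618383 [ 0.49 -0.65  0.37] [-0.03 -0.06  9.84]
```

Request:
step_arm --series '[[[0,0,3,0,0,0,7.5],[0,0,3,0,0,0,7.5],[0,0,2,0,0,0,7.5],[0,0,1.3,0,0,0,7.5],[0,0,0.5,0,0,0,7.5],[0,0,0,0,0,0,7.5],[0,0,0,0,0,0,3.5],[0,0,0,0,0,0,3.5],[0,0,0,0,0,0,3.5],[0,0,0,0,0,0,3.5],[0,0,0,0,0,0,3.5],[0,0,0,0,0,0,3.5],[0,0,0,0,0,0,3.5],[0,0,-0.5,0,0,0,3.5],[0,0,-2,0,0,0,3.5],[0,0,-2.5,0,0,0,3.5],[0,0,0,0,0,0,3.5],[0,0,0,0,0,0,3.5]]]' --newtons 15

```text
t: 26.63
tcp_pos: [475.5, 186.3, 62.4]
orientation: [[-0.976, 0.216, 0.002], [0.216, 0.976, 0.001], [-0.002, 0.001, -1.0]]
contact_force: [0.2, 0.1, 0.1]
grip_width: 39.8
gripper_force: 15.0
```

```bash
python3 - <<'E'
from h import *
o=telemetry.get_obs(); print(o['t'],o['tcp_pos'],yaw(),o['grip_width'],o['gripper_force'],o['contact_force'],go([621.7,206,30]))
E
```

```text
26.6333 [475.52 186.29  62.45] 77.54747270724701 39.82062316064228 14.999824427068233 [0.25 0.08 0.08] [-13.84   5.07   3.28]
```

Request:
step_arm --series '[[[-2.77,1.01,0,0,0,0,3.5],[-2.77,1.01,0,0,0,0,3.5],[-2.77,1.01,0,0,0,0,3.5],[-2.77,1.01,0,0,0,0,3.5],[-2.77,1.01,0,0,0,0,3.5],[0,0,0,0,0,0,3.5],[0,0,1.5,0,0,0,3.5],[0,0,0,0,0,0,3.5],[0,0,0,0,0,0,3.5],[0,0,0,0,0,0,3.5]]]'

```text
t: 27.47
tcp_pos: [620.4, 205.4, 46.1]
orientation: [[-0.976, 0.216, -0.001], [0.216, 0.976, -0.0], [0.001, -0.0, -1.0]]
contact_force: [0.1, 0.2, -0.4]
grip_width: 39.8
gripper_force: 15.0
```

```bash
python3 - <<'E'
from h import *
o=telemetry.get_obs(); print(o['t'],o['tcp_pos'],yaw(),o['grip_width'],o['contact_force'],go([621.7,206,19]))
snap('wrist','B5',2.85,(140,0,420,210))
E
```

```text
27.4667 [620.36 205.43  46.11] 77.54769357659151 39.82432425414657 [ 0.07  0.25 -0.44] [-0.12  0.09  2.71]
```

View pics/B5.png

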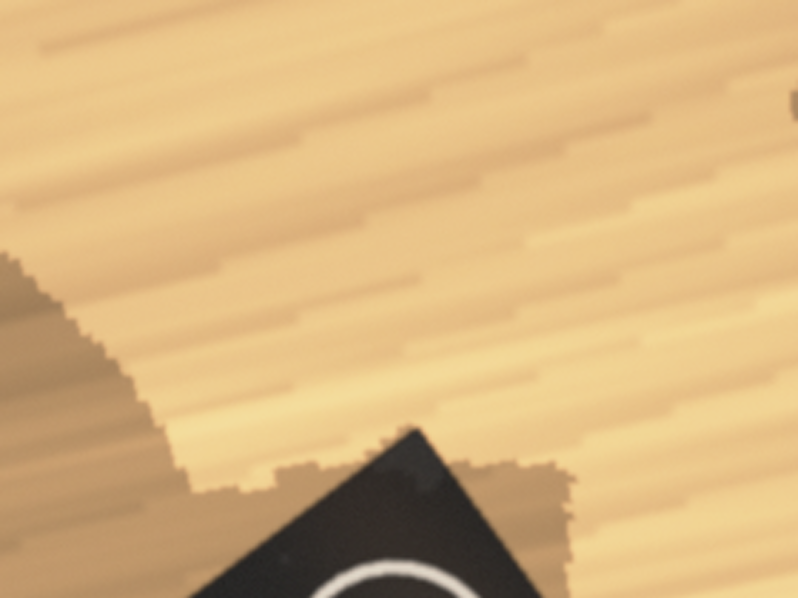

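B5 shows the small round outline's near edge at (394,560), directly ahead of the tool, as expected.

```bash
python3 - <<'E'
from h import *
c=lcam('B5'); u=lambda p:(np.array(p)+.5)/2.85-.5+np.array([140,0])
t,p,R=pose(); f=lambda q,z:R.T@(onz(c,u(q),z)-p)
print('outline centre in tool',f((394,560),6)-[24.5,0,0])
E
```

```text
outline centre in tool [-1.1   0.36 40.51]
```

Request:
step_arm --series '[[[-0.1,0.05,1,0,0,0,3.5],[0,0,1,0,0,0,3.5],[0,0,0.7,0,0,0,3.5],[0,0,0.1,0,0,0,3.5],[0,0,0,0,0,0,3.5],[0,0,0,0,0,0,3.5]]]'

```text
t: 28.02
tcp_pos: [621.7, 205.7, 17.7]
orientation: [[-0.976, 0.216, -0.001], [0.216, 0.976, -0.0], [0.001, -0.0, -1.0]]
contact_force: [0.2, -0.7, -0.9]
grip_width: 39.6
gripper_force: 15.0
```

Request:
step_arm --series '[[[0,0,0.1,0,0,0,3.5],[0,0,0,0,0,0,3.5],[0,0,0,0,0,0,3.5]]]'

```text
t: 28.27
tcp_pos: [621.9, 205.7, 17.2]
orientation: [[-0.976, 0.216, -0.0], [0.216, 0.976, -0.0], [0.0, -0.0, -1.0]]
contact_force: [-0.5, -0.1, -1.1]
grip_width: 39.5
gripper_force: 15.0
```

Request:
step_arm --series '[[[0,0,0.07,0,0,0,3.5],[0,0,0,0,0,0,3.5],[0,0,0,0,0,0,3.5]]]'

```text
t: 28.52
tcp_pos: [622.0, 205.8, 17.0]
orientation: [[-0.976, 0.216, 0.0], [0.216, 0.976, 0.0], [-0.0, 0.0, -1.0]]
contact_force: [-0.4, -0.8, 5.1]
grip_width: 39.7
gripper_force: 15.0
```

Request:
step_arm --series '[[[0,0,0.07,0,0,0,3.5],[0,0,0,0,0,0,3.5],[0,0,0,0,0,0,3.5]]]'

```text
t: 28.77
tcp_pos: [622.2, 205.8, 16.8]
orientation: [[-0.976, 0.216, 0.001], [0.216, 0.976, 0.0], [-0.001, 0.0, -1.0]]
contact_force: [-4.4, -1.0, 12.5]
grip_width: 39.8
gripper_force: 15.0
```

Request:
step_arm --series '[[[0,0,-0.05,0,0,0,5],[0,0,0,0,0,0,6.5],[0,0,0,0,0,0,6.5],[0,0,0,0,0,0,6.5],[0,0,-2,0,0,0,6.5],[0,0,-4,0,0,0,6.5],[0,0,-4,0,0,0,6.5],[0,0,-3,0,0,0,6.5],[0,0,0,0,0,-0.117,6.5],[0,0,0,0,0,-0.117,6.5],[0,0,0,0,0,-0.117,6.5],[0,0,0,0,0,-0.117,6.5],[0,0,0,0,0,-0.117,6.5],[0,0,0,0,0,-0.117,6.5],[0,0,0,0,0,-0.117,6.5]]]'

```text
t: 30.02
tcp_pos: [621.9, 205.8, 146.2]
orientation: [[-0.821, -0.571, -0.0], [-0.571, 0.821, -0.0], [0.0, 0.0, -1.0]]
contact_force: [-0.5, -0.0, -0.1]
grip_width: 65.1
gripper_force: 0.0
```

Request:
step_arm --series '[[[-0.67,3.08,0,0,0,0,6],[-0.67,3.08,0,0,0,0,6],[-0.67,3.08,0,0,0,0,6],[-0.67,3.08,0,0,0,0,6],[-0.67,3.08,0,0,0,0,6],[0,0,0,0,0,0,6],[0,0,0,0,0,0,6],[0,0,0,0,0,0,6]]]'

```text
t: 30.68
tcp_pos: [562.5, 351.4, 146.2]
orientation: [[-0.824, -0.566, -0.0], [-0.566, 0.824, -0.0], [0.0, -0.0, -1.0]]
contact_force: [0.6, -0.2, -0.3]
grip_width: 59.8
gripper_force: 0.0
```

```bash
python3 - <<'E'
from h import *
o=telemetry.get_obs(); print(o['t'],o['tcp_pos'],yaw(),o['q'])
snap('wrist','B6',1.42)
E
```

```text
30.6833 [562.46 351.41 146.24] 124.49217730795833 [ 26.85  35.06  75.66  -0.02  69.31 -97.64]
```

View pics/B6.png

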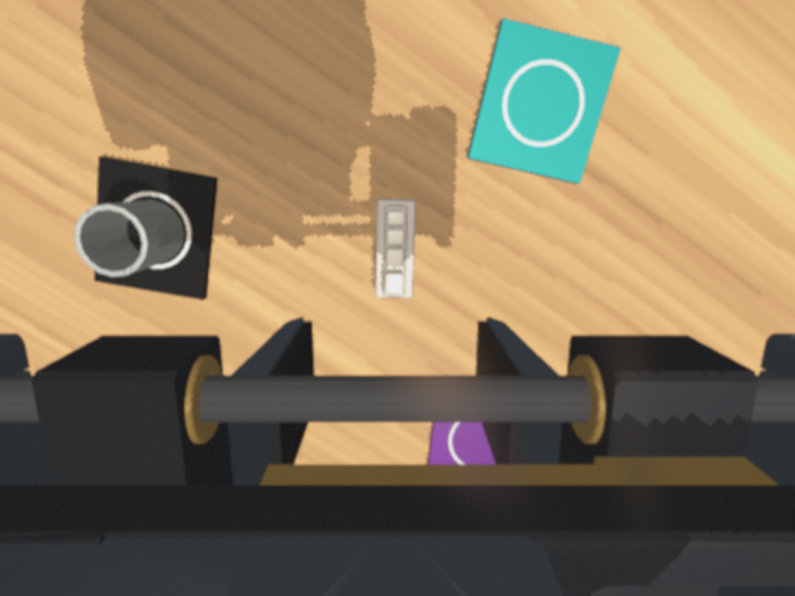

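B6 shows the ring standing in its outline at around (150,232). The quadrant model is aligned with the tool, with corners near (377,200), (414,200), (412,298) and (377,298).

```bash
python3 - <<'E'
from h import *
c=lcam('B6'); u=lambda p:(np.array(p)+.5)/1.42-.5
t,p,R=pose(); f=lambda q,z:R.T@(onz(c,u(q),z)-p)
P=[f(q,15) for q in((377,200),(414,200),(412,298),(377,298))]; print(np.array(P),np.mean(P,0))
a=lcam('A1'); X=[onz(a,u(q),15) for q in((370.7,114),(439.3,68.3),(454,93.3),(385.7,140.7))]; print(R.T@(np.mean(X,0)-p))
print('tri far corner',tri([(c,u((377,200))),(a,u((370.7,114)))]),tri([(c,u((412,298))),(a,u((454,93.3)))]),tri([(c,u((377,200))),(a,u((385.7,140.7)))]))
E
```

```text
[[ 52.87 -10.05 131.3 ]
 [ 52.9   12.42 131.29]
 [ -8.41  11.8  131.27]
 [ -8.44 -10.5  131.28]] [ 22.23   0.92 131.28]
[ 22.2    0.09 131.29]
tri far corner (array([518.6 , 314.38, 151.51]), np.float64(1.8818140761238231)) (array([585.91, 374.36, -99.39]), np.float64(10.694154484110639)) (array([524.67, 312.66,  16.68]), np.float64(0.05206739624793934))
```

Request:
step_arm --series '[[[2.22,0.05,2,0,0,0,6],[0,0,3,0,0,0,6],[0,0,3,0,0,0,6],[0,0,2.5,0,0,0,6],[0,0,2,0,0,0,6],[0,0,1,0,0,0,6],[0,0,0.6,0,0,0,6],[0,0,0,0,0,0,6],[0,0,0,0,0,0,6],[0,0,0,0,0,0,1.8],[0,0,0,0,0,0,1.8],[0,0,0,0,0,0,1.8],[0,0,0,0,0,0,1.8],[0,0,0,0,0,0,1.8],[0,0,0,0,0,0,1.8],[0,0,0,0,0,0,1.8],[0,0,0,0,0,0,1.8]]]' --newtons 15

```text
t: 32.15
tcp_pos: [543.9, 339.6, 5.6]
orientation: [[-0.824, -0.566, 0.0], [-0.566, 0.824, 0.0], [-0.0, -0.0, -1.0]]
contact_force: [-0.2, 0.1, 5.1]
grip_width: 24.1
gripper_force: 15.0
```

Request:
step_arm --series '[[[0,0,-1,0,0,0,1.8],[0,0,-3,0,0,0,1.8],[0,0,-4,0,0,0,1.8],[0,0,-4,0,0,0,1.8],[0,0,-4,0,0,0,1.8],[0,0,-2,0,0,0,1.8],[0,0,0,0,0,0.096,1.8],[0,0,0,0,0,0.096,1.8],[0,0,0,0,0,0.096,1.8],[0,0,0,0,0,0,1.8],[0,0,0,0,0,0,1.8]]]'

```text
t: 33.07
tcp_pos: [543.8, 339.5, 185.8]
orientation: [[-0.95, -0.311, 0.0], [-0.311, 0.95, 0.0], [-0.0, -0.0, -1.0]]
contact_force: [-0.4, 0.2, -0.5]
grip_width: 23.7
gripper_force: 15.0
```

```bash
python3 - <<'E'
from h import *
o=telemetry.get_obs(); print(o['t'],o['tcp_pos'],yaw(),o['grip_width'],o['gripper_force'],o['contact_force'],o['q'],go([472,-357,170]))
E
```

```text
33.0667 [543.76 339.46 185.81] 108.14094802400491 23.687994852517445 14.988514333963394 [-0.37  0.2  -0.47] [ 26.64  31.07  76.66  -0.    72.27 -81.5 ] [ 28.5  -63.95   1.58]
```

Request:
step_arm --series '[[[1.425,-3.2,0,0,0,0,1.8],[1.425,-3.2,0,0,0,0,1.8],[1.425,-3.2,0,0,0,0,1.8],[1.425,-3.2,0,0,0,0,1.8],[1.425,-3.2,0,0,0,0,1.8],[1.425,-3.2,0,0,0,0,1.8],[1.425,-3.2,0,0,0,0,1.8],[1.425,-3.2,0,0,0,0,1.8],[1.425,-3.2,0,0,0,0,1.8],[1.425,-3.2,0,0,0,0,1.8],[1.425,-3.2,0,0,0,0,1.8],[1.425,-3.2,0,0,0,0,1.8],[1.425,-3.2,0,0,0,0,1.8],[1.425,-3.2,0,0,0,0,1.8],[1.425,-3.2,0,0,0,0,1.8],[1.425,-3.2,0,0,0,0,1.8],[1.425,-3.2,0,0,0,0,1.8],[1.425,-3.2,0,0,0,0,1.8],[1.425,-3.2,0,0,0,0,1.8],[1.425,-3.2,0,0,0,0,1.8]]]'

```text
t: 34.73
tcp_pos: [469.6, -358.9, 185.6]
orientation: [[-0.95, -0.312, -0.0], [-0.312, 0.95, 0.0], [0.0, 0.0, -1.0]]
contact_force: [0.9, -0.1, -0.9]
grip_width: 24.1
gripper_force: 15.0
```

Request:
step_arm --series '[[[0,0,0,0,0,0,1.8],[0,0,0,0,0,0,1.8],[0,0,4,0,0,0,1.8],[0,0,4,0,0,0,1.8],[0,0,4,0,0,0,1.8],[0,0,2.5,0,0,0,1.8],[0,0,0,0,0,0,1.8],[0,0,0,0,0,0,1.8],[0,0,0,0,0,0,1.8]]]'

```text
t: 35.48
tcp_pos: [471.1, -357.3, 42.1]
orientation: [[-0.951, -0.31, 0.001], [-0.31, 0.951, -0.001], [-0.001, -0.002, -1.0]]
contact_force: [-0.4, -0.1, 0.5]
grip_width: 23.7
gripper_force: 15.0
```

```bash
python3 - <<'E'
from h import *
o=telemetry.get_obs(); print(o['t'],o['tcp_pos'],yaw(),o['grip_width'],o['contact_force'],go([472,-357,12]))
snap('wrist','B7',2.85,(140,0,420,210))
E
```

```text
35.4833 [ 471.1  -357.28   42.15] 108.060155067849 23.736706153602498 [-0.38 -0.05  0.47] [-0.09  0.    3.01]
```

View pics/B7.png

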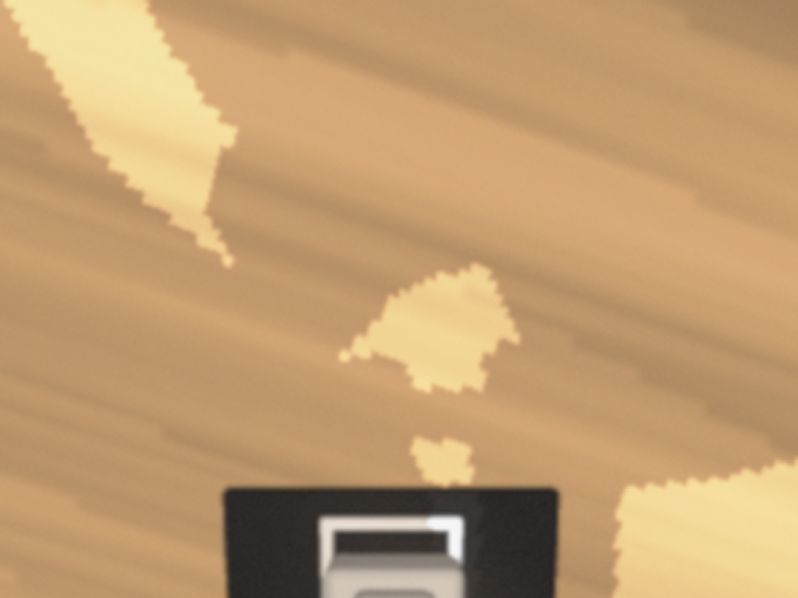

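B7 shows the model straight over the narrow outline: outline 319–463 px wide, model 325–465.

```bash
python3 - <<'E'
from h import *
c=lcam('B7'); u=lambda p:(np.array(p)+.5)/2.85-.5+np.array([140,0])
t,p,R=pose(); f=lambda q,z:R.T@(onz(c,u(q),z)-p)
print((f((319,516),6)+f((464,516),6))/2-[34.5,0,0],(f((325,556),51.5)+f((465,556),51.5))/2-[31,0,0])
E
```

```text
[-1.1   0.19 36.53] [ 2.86  0.78 -8.97]
```

Request:
step_arm --series '[[[-0.1,0,1.2,0,0,0,1.8],[0,0,1.2,0,0,0,1.8],[0,0,0.6,0,0,0,1.8],[0,0,0.1,0,0,0,1.8],[0,0,0,0,0,0,1.8],[0,0,0,0,0,0,1.8]]]'

```text
t: 36.03
tcp_pos: [471.0, -356.7, 9.0]
orientation: [[-0.951, -0.309, -0.0], [-0.309, 0.951, 0.0], [0.0, 0.0, -1.0]]
contact_force: [0.4, 0.7, -1.3]
grip_width: 23.9
gripper_force: 15.0
```

Request:
step_arm --series '[[[0,0,0.1,0,0,0,1.8],[0,0,0,0,0,0,1.8],[0,0,0,0,0,0,1.8]]]'

```text
t: 36.28
tcp_pos: [471.0, -356.7, 8.6]
orientation: [[-0.951, -0.309, -0.0], [-0.309, 0.951, 0.0], [0.0, 0.0, -1.0]]
contact_force: [-2.0, 2.2, 7.7]
grip_width: 23.9
gripper_force: 15.0
```

Request:
step_arm --series '[[[0,0,0,0,0,0,3],[0,0,0,0,0,0,5.5],[0,0,0,0,0,0,5.5],[0,0,0,0,0,0,5.5],[0,0,-2,0,0,0,5.5],[0,0,-4,0,0,0,5.5],[0,0,-4,0,0,0,5.5],[0,0,-4,0,0,0,5.5],[-4,0,-3,0,0,0,5.5],[-4,0,-2,0,0,0,5.5],[-4,0,0,0,0,0,5.5],[-2,0,0,0,0,0,5.5],[0,0,0,0,0,0,5.5],[0,0,0,0,0,0,5.5],[0,0,0,0,0,0,5.5]]]'

```text
t: 37.53
tcp_pos: [594.6, -316.6, 191.6]
orientation: [[-0.951, -0.309, -0.001], [-0.309, 0.951, 0.0], [0.001, 0.001, -1.0]]
contact_force: [-0.5, -0.1, 0.3]
grip_width: 55.2
gripper_force: 0.0
```

```bash
python3 - <<'E'
from h import *
o=telemetry.get_obs(); print(o['t'],o['tcp_pos'],o['contact_force'],yaw())
snap('wrist','C1'); snap('top','C2',1,(190,140,480,270))
w=np.load('pics/C1.npy')[0:245]; t=np.load('pics/C2.npy')[140:270,190:480]
w=cv2.resize(w,(800,350),interpolation=cv2.INTER_CUBIC); t=cv2.resize(t,(540,242),interpolation=cv2.INTER_CUBIC)
cv2.imwrite('pics/C.png',np.vstack([w,np.pad(t,((0,0),(0,260),(0,0)))]))
E
```

```text
37.5333 [ 594.61 -316.57  191.62] [-0.54 -0.07  0.34] 107.97225378824223
```

View pics/C.png

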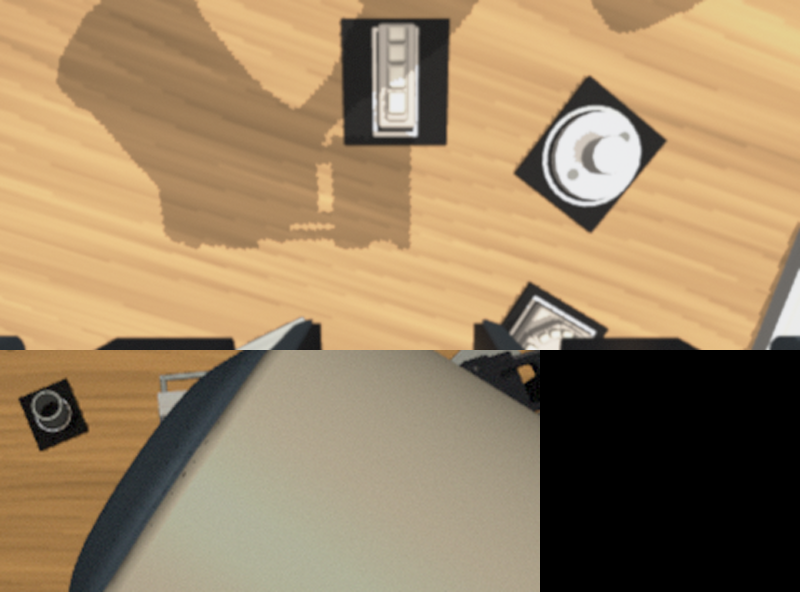

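The combined check shows the quadrant model (395,80), plate (597,155), cast corner (555,320) and ring (52,410) all standing inside their outlines. The lid is open and the robot is clear of everything, so I'm handing in.

```bash
python3 -c "
from station import hand_in
print(hand_in())"
```

```text
the job is handed in; nothing more can be done
None
```

I handed the job in at about 38 s of the 136 s limit. The last pictures show the lid open and the cast, quadrant model, plate and ring released upright inside their outlines; the hand-in returned no verdict.

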